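# Unpin the bench kiln and hold its sprung lid at the index arm

### The job

Pull the snap-in keeper pin straight up out of the front of the cold bench kiln while the kiln's lid stays shut, and leave the pin in the shallow metal tray. Then lift the sprung lid until it lines up with (is parallel to) the index arm at the kiln's side, and finish while the gripper is still holding the lid steady at that angle: do not let go. Do not push the index arm out of its setting, and leave the jar, the bottle and the screwdriver alone.

Things in the scene. Friction and masses are not known exactly. Their poses are not given: they have to be found in the camera images.
- kiln: Grey bench kiln, a box fixed to the bench, 200 (x) by 220 (y) by 100 high; with its steel lid (204 by 224) 128 high. Origin: centre of its underside. Its x points from the front (robot side) to the hinge, y to its left side, where the index arm is, z up. The lid's hinge line runs along y, 104 behind the origin, 100 above the bench.
- keeper_grip (a point): Centre of the black grip of the loose keeper pin, which stands in the socket at the kiln's front. Grip 20 (x) by 16 (y) by 36 tall (z, up); in the socket its axes match the kiln's and this point is 132 above the bench. Below the grip: a steel collar 27 in diameter, 6 thick (2 above an ear of the lid), then a shank at most 13 thick; total length 92, its tip 74 below this point; 60 g.
- tray (a point): Shallow square aluminium tray, fixed, 170 by 170, rim 16 high, 3 thick. Point at the centre of its underside, on the bench. It is on one side of the kiln or the other.
- lid_bar (a point): Middle of the lid's round wooden bar handle: diameter 12, 110 long along y (parallel to the hinge), on posts 50 either side. Lid shut: 166 above the bench, 38 above the lid's top, 76 in front of the kiln's origin. It moves with the lid, 180 in front of the hinge line and 66 above it (at right angles to the lid). Axes: the lid's; lid shut, they match the kiln's.
- lid (a joint): Opening angle of the lid, rad: 0 shut, grows as the front edge rises, up to 1.3. A spring hinge pulls it shut: together with the lid's weight it takes about 5 N at the bar, along the bar's arc, when shut and about 6 to 7 N at 0.75 rad; let go, it falls shut.
- index (a joint): Angle of the index arm, rad, measured like the lid's: 0 would be level, beside the lid. The lid is at the marked angle when both angles are equal. Between 0.40 and 0.75; held by stiff friction, not to be moved.
- index_tip (a point): Free end of the index arm, a flat steel bar 12 high, 5 thick, 210 long, with a black knob, 128 to the left of the kiln's middle; it points forward and up from the lid's hinge line. This point is 210 from the hinge line, mid-height of the bar. Its x axis runs along the arm towards the hinge and is parallel to the lid's x axis at the marked angle.
- jar: White jar, diameter 76, 90 tall, with glass rods standing up to 190 high. Loose; leave alone. Origin: centre of its underside.
- bottle: White plastic bottle, diameter 64, 190 tall, loose; leave alone. Origin: centre of its underside.
- driver: Screwdriver lying on the bench, loose; leave alone. Origin: on the bench under its middle.
- socket (a point): Centre of the top of the steel snap socket block (40 by 40, its top 96 above the bench) at the kiln's front; the lid's 8 thick ear lies just above it and the pin passes through. Two sprung balls hold the pin's bulb: after some 3 mm of play a straight upward pull of roughly 5 to 20 N frees it; 60 mm of lift brings the pin clear of the socket and the ear.
Mind the look-alikes: they are no part of the job. What is shaped like the part that bears keeper_grip but white is not meant. Of the things that look like the part that bears tray, take the one that is farthest from the robot's base at the start.

How it is judged:
By the outcome, as a careful person would: the job done as asked, in the order asked, and still so for the second after the job is handed in, while the arm keeps its last pose, push and grip.
It also fails if it takes over 58 s, if anything falls off the work surface, if the arm or the gripper's body presses on something with over 40 N, if the wrist force passes 120 N, or if a joint passes its speed limit or range.

### The arm

A 7-joint arm with a two-finger parallel gripper is mounted at the origin on the work surface. World frame = base frame: x ahead of the robot, y to its left, z up, the work surface at z = 0. Lengths are in m, angles in rad, forces in N, time in s.
With the tool pointing down it reaches from about 0.425 to 0.925 m from the base axis. Payload 6.8 kg.
Tool frame: the origin (TCP) lies between the finger pads; the fingertips stand finger_overhang ahead of it and the grasp point (between the pads) lies 6 mm ahead of it (finger_overhang is the distance from the TCP to the fingertips, in m); z points along the fingers, y is the line along which they close (so a half turn about z gives the same grasp; the last joint's range is limited). The gripper opens to 85 mm and grips with 20 to 120 N. Pads are 22 mm wide; open, the fingers measure 114 mm over their backs; the gripper's body (76 mm by 85 mm) begins 54 mm behind the grasp point. The pads swing forward as they close: fully open they stand 13 mm farther back than shut.
Start: joints at [-1.288, 0.477, 0.022, 1.555, -0.011, 1.109, -0.083], TCP at [0.257, 0.624, 0.256] pointing down, gripper open.
Joint ranges: [-2.96, 2.96], [-0.34, 2.1], [-1.41, 1.46], [0.24, 2.44], [-1.37, 4.51], [0.17, 1.92], [-2.96, 2.96]. Speed limits (rad/s): [2.39, 2.39, 3.14, 3.14, 3.14, 3.14, 3.14].

### API

Orientations are given as a unit quaternion [w, x, y, z].
In Python, from station import * gives the robot as it stands.
- The arm moves only by the tool drive_tool, never from a script. Its argument "increments" is a list of rows, each an object of numbers: "claw": the finger opening in m, from 0 to 0.0854; "dx", "dy", "dz": the shift along the tool's x, y, z in m; "wx", "wy", "wz": the turn, a rotation vector about the tool's x, y, z in degrees. A call has 1 to 20 rows; each row shifts and turns the commanded pose from where the row before left it, along the tool's axes as they then stand; what a row does not reach is not made up. A row lasts 1/8 s, in which the tool goes at most 62.5 mm and 10.7 degrees, less where a joint would pass 70% of its speed; a pose out of reach is approached as far as the arm can. A call with a gripper value outside its range is refused whole. The fingers move at their own pace and stop on an object; "newtons" is the grip in N (left out, the last holds). Time passes only in rows, so rows that do not move let the fingers close. It gives the time, the measured TCP pose, the force, the opening and the grip force at its end, in the units of the state.
- get_obs(): the state, without advancing time (a new reading comes with each control period).
- read_camera(name): name is "side" or "top"; returns (picture, depth): 480x640x3 uint8, red, green, blue; 480x640 float32, m along the optical axis (not along the pixel's ray), 0 where there is no reading.
- calibration(name): a dict with "intrinsics" (3x3 intrinsics, pixels), "k1" (the pictures are not rectified: a ray, as slopes to the right and down, at radius r is drawn at 1 + k1 r^2 times it, then the intrinsics apply), "R" (3x3) and "t" (3): a world point X has camera coordinates R X + t. Camera axes: x right, y down, z forward; pixel columns grow to the right and rows downward; lengths in m; the calibration is good to about 2 mm. A picture is of the moment at which its call begins. calibration takes no time and is no camera call.
- hand_in(): hands the job in; it is judged then, once.
The state is a dict: "t": time; "q": joint angles; "joint_vel": joint speeds; "joint_torque": joint torques, N m; "eef_pos": TCP position; "tool_rot": TCP orientation; "contact_force": force on the tool from outside, world axes, zero at the start; "torque": the same for the moment, N m; "gripper_width": opening from 0.0 (shut) to 1.0 (fully open); "grasp_force": force on a finger pad.
Only numpy, scipy, OpenCV 4.12 (cv2) and the standard library are available. Lean on these libraries where they do the work, as an engineer would, in place of code of your own. Each camera call takes 0.05 s, during which the arm holds its last target. There are 200 camera calls.

## Working session

There is one attempt and no reset: what is moved stays moved. The work goes in short steps, Python scripts to look and compute and a tool call to move; the robot and the scene stay as the last step left them, time stands still between calls to the robot, and variables do not carry over. Pictures are saved under pics/ and viewed, at most 10 in all, crops included, and the job is handed in when it is done.

Besides the shell and the picture viewer there is one more tool, called after "Request:" by a JSON object that holds its "fn" and its "kwargs". drive_tool: Moves the arm, as the interface text tells. Its arguments: {"type":"object","properties":{"increments":{"type":"array","items":{"type":"object","properties":{"claw":{"type":"number"},"dx":{"type":"number"},"dy":{"type":"number"},"dz":{"type":"number"},"wx":{"type":"number"},"wy":{"type":"number"},"wz":{"type":"number"}}}},"newtons":{"type":"number"}},"required":["increments"]}

```bash
mkdir -p pics; cat > h.py <<'E'
from station import *
import numpy as np, cv2
from scipy.spatial.transform import Rotation as Ro
def grab(n):
    p,d=read_camera(n); np.savez(f'{n}.npz',p=p,d=d); return p,d
def load(n):
    z=np.load(f'{n}.npz'); return z['p'],z['d']
def cloud(n,d):
    c=calibration(n);K=np.array(c['intrinsics'],float);k=c['k1']
    v,u=np.mgrid[:480,:640].astype(float)
    pts=np.stack([u,v],-1).reshape(-1,1,2)
    s=cv2.undistortPoints(pts,K,np.array([k,0,0,0,0.])).reshape(480,640,2)
    X=np.dstack([s*d[...,None],d])
    W=(X-np.array(c['t']))@np.array(c['R']); W[d==0]=np.nan
    return W
E
python3 - <<'E'
from h import *
for n in('side','top'):
    p,d=grab(n); cv2.imwrite(f'pics/{n}0.png',p[...,::-1]); c=calibration(n); print(n,c)
print(get_obs())
E
```

```text
side {'intrinsics': array([[503.57852962,   0.        , 312.56166958],
       [  0.        , 503.57852962, 241.78806194],
       [  0.        ,   0.        ,   1.        ]]), 'k1': 0.01287667075581606, 'R': array([[ 0.96769925, -0.25198395,  0.00789026],
       [-0.12360593, -0.50149884, -0.85628295],
       [ 0.21972652,  0.82764908, -0.51644676]]), 't': array([-0.44559333,  0.1467284 ,  1.10894779])}
top {'intrinsics': array([[563.75040239,   0.        , 325.83524235],
       [  0.        , 563.75040239, 242.76262882],
       [  0.        ,   0.        ,   1.        ]]), 'k1': 0.02343080787442292, 'R': array([[ 9.66406589e-03, -9.99953107e-01,  6.24895359e-04],
       [-9.86829572e-01, -9.63814358e-03, -1.61476012e-01],
       [ 1.61474463e-01,  9.43849598e-04, -9.86876440e-01]]), 't': array([-0.01744224,  0.49349743,  1.40167278])}
{'t': 0.1, 'q': array([-1.2880909 ,  0.4777566 ,  0.02237627,  1.55634036, -0.01149039,
        1.10931804, -0.08312812]), 'joint_vel': array([-0.00032832, -0.00093671,  0.0008101 , -0.00100202,  0.00092027,
        0.00277499,  0.00075918]), 'joint_torque': array([ 4.86031466e-03, -5.97761965e+01,  1.61400698e+00, -2.81952685e+01,
        1.28569620e-02,  5.04866344e-03,  2.34519369e-06]), 'eef_pos': array([0.25697094, 0.62363863, 0.25540247]), 'tool_rot': array([-9.09455430e-05,  1.94177987e-01,  9.80965949e-01, -8.41961933e-04]), 'contact_force': array([-0.84684806,  0.47807834,  0.11403812]), 'torque': array([ 0.0397661 , -0.04843396, -0.0236184 ]), 'grasp_force': 0.0, 'gripper_width': 1.0015216390111104}
```

View pics/side0.png

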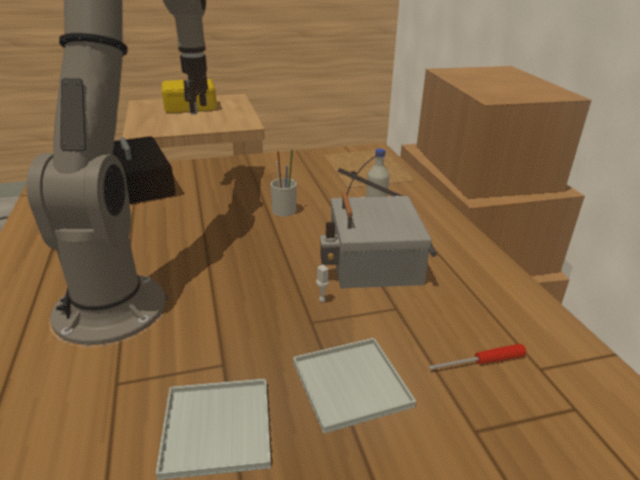

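View pics/top0.png

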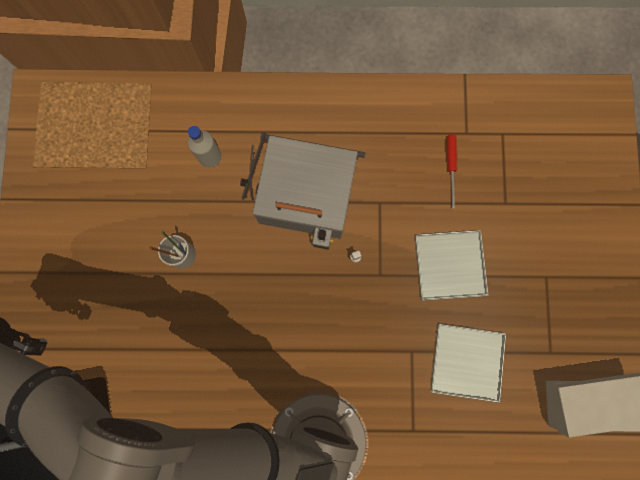

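The side picture shows the kiln with its black keeper at (330,231) and a white look-alike pin at (322,280). It also shows two trays at (352,383) and (215,427).

Candidates in the top picture:
- **Keeper:** the black grip in the socket at (322,235), or the white pin at (356,256). The description says black, so I choose (322,235).
- **Tray:** (451,265) or (468,362). I choose the one farthest from the base, probably (451,265), and will check the distance.

```bash
cat > m.py <<'E'
from h import *
p,d=load('top'); W=cloud('top',d)
# kiln lid top plane points
sel=(abs(W[...,2]-.128)<.008); 
m=np.zeros((480,640),np.uint8); m[120:245,235:370]=sel[120:245,235:370]
n,l,s,c=cv2.connectedComponentsWithStats(m); k=1+s[1:,4].argmax()
P=W[l==k]; r=cv2.minAreaRect(P[:,:2].astype(np.float32)); print('lid',len(P),r,np.median(P[:,2])); print(cv2.boxPoints(r))
for nm,(u,v,R) in dict(tray1=(451,265,50),tray2=(468,362,50)).items():
    g=p[v-R:v+R,u-R:u+R].astype(int); mm=(g.max(2)-g.min(2)<45)&(g.min(2)>110)
    Q=W[v-R:v+R,u-R:u+R][mm]; r=cv2.minAreaRect(Q[:,:2].astype(np.float32)); print(nm,r,np.hypot(*r[0]))
# bar, pin, arm
def show(nm,b,lo,hi):
    u0,u1,v0,v1=b; S=W[v0:v1,u0:u1]; k=(S[...,2]>lo)&(S[...,2]<hi); Q=S[k]; print(nm,len(Q),Q.mean(0),Q.min(0),Q.max(0))
    return Q
Q=show('bar',(270,330,195,222),.155,.18); print(cv2.minAreaRect(Q[:,:2].astype(np.float32)))
Q=show('grip',(305,340,222,250),.138,.16);print(cv2.minAreaRect(Q[:,:2].astype(np.float32)))
Q=show('arm',(236,272,130,205),.06,.3);np.set_printoptions(precision=3,suppress=True)
for i in range(0,len(Q),max(1,len(Q)//25)): print(Q[i])
cv2.imwrite('pics/crop.png',cv2.resize(np.hstack([p[120:270,230:380],load('side')[0][170:320,295:445]])[...,::-1],(800,400),interpolation=2))
E
python3 m.py
```

```text
lid 7063 ((0.6300657391548157, 0.040544815361499786), (0.22408992052078247, 0.20540863275527954), 79.79405975341797) 0.12710466404539117
[[ 0.50913364 -0.05152944]
 [ 0.7112921  -0.08792514]
 [ 0.75099784  0.13261907]
 [ 0.5488394   0.16901477]]
tray1 ((0.44473832845687866, -0.3371344208717346), (0.17161989212036133, 0.17073319852352142), 4.973484039306641) 0.5580786669772805
tray2 ((0.1024104654788971, -0.4395069181919098), (0.017084728926420212, 0.0), -97.71756744384766) 0.45128066054081517
bar 239 [0.55464956 0.05365542 0.16935542] [ 0.54084418 -0.00070307  0.1577618 ] [0.56951812 0.10810168 0.1772474 ]
((0.5552111864089966, 0.053648628294467926), (0.10975049436092377, 0.013900315389037132), 80.21019744873047)
grip 62 [ 0.49795244 -0.00215637  0.14900428] [ 0.48802579 -0.01052908  0.13821185] [0.50961828 0.00604549 0.15522777]
((0.4986143708229065, -0.0020231232047080994), (0.015890417620539665, 0.020102575421333313), 78.11663055419922)
arm 1124 [0.64536964 0.14616968 0.13941813] [0.56962583 0.1206781  0.06123429] [0.76492838 0.18986547 0.24930107]
[0.762 0.153 0.11 ]
[0.75  0.14  0.109]
[0.733 0.128 0.128]
[0.721 0.13  0.124]
[0.709 0.129 0.129]
[0.698 0.156 0.132]
[0.691 0.124 0.129]
[0.674 0.165 0.151]
[0.664 0.164 0.158]
[0.656 0.163 0.16 ]
[0.65  0.164 0.156]
[0.639 0.166 0.168]
[0.623 0.167 0.197]
[0.638 0.13  0.128]
[0.633 0.135 0.128]
[0.628 0.145 0.128]
[0.641 0.165 0.063]
[0.602 0.172 0.188]
[0.614 0.157 0.125]
[0.609 0.147 0.124]
[0.603 0.141 0.128]
[0.598 0.141 0.129]
[0.593 0.134 0.127]
[0.589 0.129 0.126]
[0.581 0.153 0.124]
[0.577 0.134 0.123]
```

View pics/crop.png

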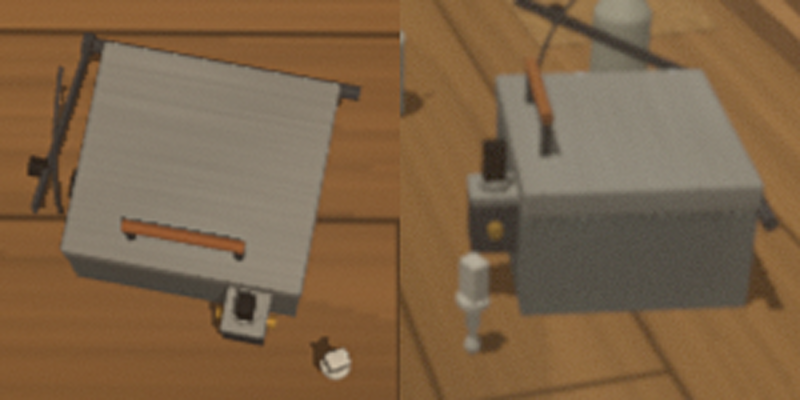

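```bash
cat > a.py <<'E'
from h import *
np.set_printoptions(precision=4,suppress=True)
O=np.array([.630,.0405]); yaw=np.radians(-10.2); ex=np.array([np.cos(yaw),np.sin(yaw)]); ey=np.array([-ex[1],ex[0]])
def K(W): return np.dstack([(W[...,:2]-O)@ex,(W[...,:2]-O)@ey,W[...,2]])
if __name__=='__main__':
  for n in('top','side'):
    p,d=load(n); k=K(cloud(n,d)); x,y,z=k[...,0],k[...,1],k[...,2]
    m=(abs(y-.128)<.010)&(x>-.1)&(x<.075)&(z>.115)&(z<.28)
    P=k[m]; 
    th=np.arctan2(P[:,2]-.1,.104-P[:,0]); rr=np.hypot(P[:,2]-.1,.104-P[:,0]); g=(rr<.195)&(rr>.05); t0=np.median(th[g])
    print(n,len(P),P[:,1].mean(),'thru hinge med',t0, 'corr6mm(top)',np.percentile(th[g],[10,25,75,90]))
    for a,b in((.05,.08),(.08,.11),(.11,.14),(.14,.17),(.17,.2),(.2,.23)):
      h=(rr>a)&(rr<b); print(a,h.sum(),np.median(th[h]) if h.any() else 0,np.median(P[h][:,1]) if h.any() else 0)
    g&=abs(th-t0)<.12
    if g.sum()>5:
      vx=cv2.fitLine(P[g][:,[0,2]].astype(np.float32),cv2.DIST_HUBER,0,.01,.01).ravel(); print('slope',np.arctan(-vx[1]/vx[0]),vx)
  p,d=load('top'); W=cloud('top',d); k=K(W); S=k[245:266,346:366].reshape(-1,3); S=S[S[:,2]>.04]; print('white',S.mean(0),S.max(0))
  g=W[330:395,440:495].reshape(-1,3); print('tray2',np.nanmedian(g,0))
E
python3 a.py; grep -rn overhang station* 2>/dev/null | head -3; python3 -c "
from station import *
print(finger_overhang)"
```

```text
top 285 0.1256304671192041 thru hinge med 0.542775912713015 corr6mm(top) [0.4562 0.5077 0.6417 0.8997]
0.05 30 0.6186851202764109 0.12608877936191037
0.08 30 0.5591264379637664 0.12621289339821828
0.11 25 0.5384703333012457 0.12590127024026868
0.14 122 0.5546089169981845 0.12197380394229634
0.17 49 0.5150750084939901 0.12754952712685652
0.2 18 0.504898774165794 0.12635641921578655
slope 0.45524266 [ 0.8982 -0.4397 -0.0163  0.1708]
side 385 0.123759945903433 thru hinge med 0.5349448501360679 corr6mm(top) [0.4779 0.5014 0.5903 0.7197]
0.05 54 0.5951987639814221 0.12414067961196491
0.08 52 0.54826540438413 0.12415341368975072
0.11 53 0.5322065342283079 0.12443169858431682
0.14 126 0.5363824720201491 0.12146635968522668
0.17 59 0.5029509977139375 0.12393193968088433
0.2 23 0.49425902558879503 0.12481851129047127
slope 0.4736628 [ 0.8899 -0.4561 -0.0079  0.165 ]
white [-0.1496 -0.1554  0.0773] [-0.1348 -0.1426  0.097 ]
tray2 [ 0.1973 -0.3731  0.0021]
0.025
```

Tray 2 is only 0.42 m away, so the tray is tray1 at (0.445, -0.337). The crop shows the black grip standing in the socket (crop left (245,303)) and the white pin free-standing beside it.

```bash
cat > g.py <<'E'
from h import *
def go(p,yaw_y=None,R=None):
    o=get_obs(); w,x,y,z=o['tool_rot']; C=Ro.from_quat([x,y,z,w]); np.set_printoptions(precision=4,suppress=True)
    print('tool delta',C.inv().apply(np.array(p)-o['eef_pos']))
    if yaw_y is not None:
        a=np.radians(yaw_y); Y=np.array([np.cos(a),np.sin(a),0]); Z=np.array([0,0,-1.]); R=Ro.from_matrix(np.column_stack([np.cross(Y,Z),Y,Z]))
    if R is not None: print('rot deg',np.degrees((C.inv()*R).as_rotvec()), 'delta after rot',R.inv().apply(np.array(p)-o['eef_pos']))
    print(o['t'],o['eef_pos'],o['q'],o['contact_force'],o['gripper_width'],o['grasp_force'])
E
python3 -c "
from g import *
go([.4986,-.002,.215],79.8)"
```

```text
tool delta [-0.4617 -0.4863  0.0413]
rot deg [ -0.0972  -0.0018 -12.1934] delta after rot [-0.3486 -0.573   0.0404]
0.1 [0.257  0.6236 0.2554] [-1.2881  0.4778  0.0224  1.5563 -0.0115  1.1093 -0.0831] [-0.8468  0.4781  0.114 ] 1.0015216390111104 0.0
```

Request:
{"fn": "drive_tool", "kwargs": {"increments": [{"dx":-0.02,"dy":-0.02,"claw":0.05},{"dx":-0.037,"dy":-0.039,"claw":0.05},{"dx":-0.037,"dy":-0.039},{"dx":-0.037,"dy":-0.039},{"dx":-0.037,"dy":-0.039},{"dx":-0.037,"dy":-0.039},{"dx":-0.037,"dy":-0.039},{"dx":-0.037,"dy":-0.039},{"dx":-0.037,"dy":-0.039},{"dx":-0.037,"dy":-0.039},{"dx":-0.037,"dy":-0.039},{"dx":-0.037,"dy":-0.039},{"dx":-0.035,"dy":-0.037},{"wz":-6.1},{"wz":-6.1},{}]}}

```text
schema error: expected keys claw, dx, dy, dz, wx, wy, wz
```

```bash
cat > tp.py <<'E'
from a import *
p,d=grab('top'); W=cloud('top',d); k=K(W)
x,y,z=k[...,0],k[...,1],k[...,2]
E
python3 -c "
from g import *
go([.4986,-.002,.142],79.8)
p,d=grab('side'); cv2.imwrite('pics/s1.png',cv2.resize(p[90:320,250:480],(690,690//1))[:600,:,::-1])
"
```

```text
tool delta [-0.4617 -0.4862  0.1143]
rot deg [ -0.0972  -0.0018 -12.1934] delta after rot [-0.3486 -0.573   0.1134]
0.1 [0.257  0.6236 0.2554] [-1.2881  0.4778  0.0224  1.5563 -0.0115  1.1093 -0.0831] [-0.8468  0.4781  0.114 ] 1.0015216390111104 0.0
```

Request:
{"fn": "drive_tool", "kwargs": {"increments": [{"dx":-0.02,"dy":-0.02,"dz":0,"wx":0,"wy":0,"wz":0,"claw":0.05},{"dx":-0.037,"dy":-0.039,"dz":0,"wx":0,"wy":0,"wz":0,"claw":0.05},{"dx":-0.037,"dy":-0.039,"dz":0,"wx":0,"wy":0,"wz":0,"claw":0.05},{"dx":-0.037,"dy":-0.039,"dz":0,"wx":0,"wy":0,"wz":0,"claw":0.05},{"dx":-0.037,"dy":-0.039,"dz":0,"wx":0,"wy":0,"wz":0,"claw":0.05},{"dx":-0.037,"dy":-0.039,"dz":0,"wx":0,"wy":0,"wz":0,"claw":0.05},{"dx":-0.037,"dy":-0.039,"dz":0,"wx":0,"wy":0,"wz":0,"claw":0.05},{"dx":-0.037,"dy":-0.039,"dz":0,"wx":0,"wy":0,"wz":0,"claw":0.05},{"dx":-0.037,"dy":-0.039,"dz":0,"wx":0,"wy":0,"wz":0,"claw":0.05},{"dx":-0.037,"dy":-0.039,"dz":0,"wx":0,"wy":0,"wz":0,"claw":0.05},{"dx":-0.037,"dy":-0.039,"dz":0,"wx":0,"wy":0,"wz":0,"claw":0.05},{"dx":-0.037,"dy":-0.039,"dz":0,"wx":0,"wy":0,"wz":0,"claw":0.05},{"dx":-0.035,"dy":-0.037,"dz":0,"wx":0,"wy":0,"wz":0,"claw":0.05},{"dx":0,"dy":0,"dz":0,"wx":0,"wy":0,"wz":-6.1,"claw":0.05},{"dx":0,"dy":0,"dz":0,"wx":0,"wy":0,"wz":-6.1,"claw":0.05},{"dx":0,"dy":0,"dz":0,"wx":0,"wy":0,"wz":0,"claw":0.05}]}}

```text
t: 2.15
eef_pos: [0.499, -0.0014, 0.2561]
tool_rot: [-0.0, 0.089, 0.996, 0.0]
contact_force: [-0.2, -0.8, 0.6]
gripper_width: 0.585
grasp_force: 0.0
```

```bash
python3 -c "
from g import *
go([.4986,-.002,.142],79.8)
p,d=grab('side'); cv2.imwrite('pics/s1.png',cv2.resize(p[90:320,250:480],(600,600))[...,::-1])
"
```

```text
tool delta [ 0.0002 -0.0007  0.1141]
rot deg [-0.0018 -0.0215 -0.061 ] delta after rot [ 0.0003 -0.0007  0.1141]
2.15 [ 0.499  -0.0014  0.2561] [-0.4355  0.1875  0.3584  1.9874 -0.0789  0.9802  1.3528] [-0.1802 -0.7548  0.6427] 0.5849221723683113 0.0
```

Request:
{"fn": "drive_tool", "kwargs": {"increments": [{"dx":0,"dy":0,"dz":0.03,"wx":0,"wy":0,"wz":0,"claw":0.05},{"dx":0,"dy":0,"dz":0.03,"wx":0,"wy":0,"wz":0,"claw":0.05},{"dx":0,"dy":0,"dz":0.02,"wx":0,"wy":0,"wz":0,"claw":0.05},{"dx":0,"dy":0,"dz":0.015,"wx":0,"wy":0,"wz":0,"claw":0.05},{"dx":0,"dy":0,"dz":0.01,"wx":0,"wy":0,"wz":0,"claw":0.05},{"dx":0,"dy":0,"dz":0.009,"wx":0,"wy":0,"wz":0,"claw":0.05},{"dx":0,"dy":0,"dz":0,"wx":0,"wy":0,"wz":0,"claw":0.05}]}}

```text
t: 3.08
eef_pos: [0.499, -0.0012, 0.142]
tool_rot: [-0.0, 0.089, 0.996, -0.0]
contact_force: [-0.1, -0.0, -0.2]
gripper_width: 0.584
grasp_force: 0.0
```

```bash
python3 -c "
from g import *
go([.4986,-.002,.142],79.8)
p,d=grab('side'); cv2.imwrite('pics/s1.png',cv2.resize(p[140:290,270:420],(600,600))[...,::-1])
"
```

```text
tool delta [ 0.0002 -0.0008 -0.    ]
rot deg [-0.0128 -0.0363 -0.0062] delta after rot [ 0.0002 -0.0008 -0.    ]
3.075 [ 0.499  -0.0012  0.142 ] [-0.3898  0.353   0.3232  2.0914 -0.1669  0.7217  1.4333] [-0.1467 -0.0188 -0.1661] 0.5835346447572977 0.0
```

View pics/s1.png

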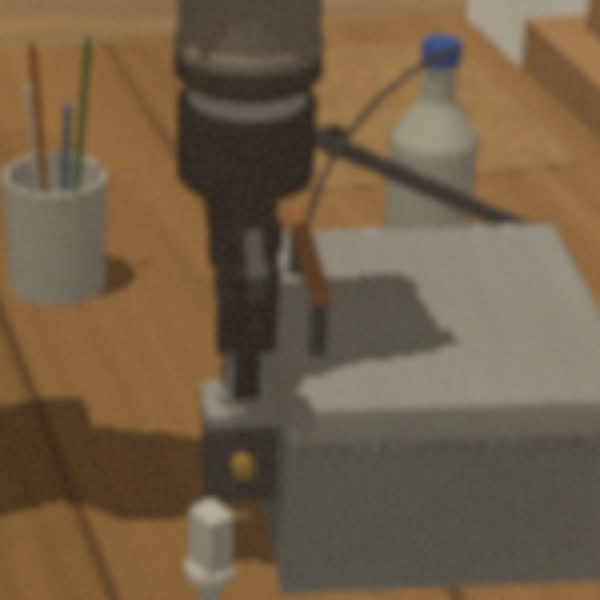

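The gripper stands over the keeper at crop (245,375), with the fingers just above the ear and clear of the lid and bar. I'll close now.

Request:
{"fn": "drive_tool", "kwargs": {"increments": [{"dx":0,"dy":-0.0008,"dz":0,"wx":0,"wy":0,"wz":0,"claw":0.03},{"dx":0,"dy":0,"dz":0,"wx":0,"wy":0,"wz":0,"claw":0.02},{"dx":0,"dy":0,"dz":0,"wx":0,"wy":0,"wz":0,"claw":0.008},{"dx":0,"dy":0,"dz":0,"wx":0,"wy":0,"wz":0,"claw":0.008},{"dx":0,"dy":0,"dz":0,"wx":0,"wy":0,"wz":0,"claw":0.008},{"dx":0,"dy":0,"dz":0,"wx":0,"wy":0,"wz":0,"claw":0.008}], "newtons": 60}}

```text
t: 3.88
eef_pos: [0.4992, -0.0025, 0.1427]
tool_rot: [0.0, 0.089, 0.996, -0.0]
contact_force: [-1.3, -2.8, 5.7]
gripper_width: 0.178
grasp_force: 59.2
```

Request:
{"fn": "drive_tool", "kwargs": {"increments": [{"dx":0,"dy":0,"dz":-0.003,"wx":0,"wy":0,"wz":0,"claw":0.008},{"dx":0,"dy":0,"dz":-0.003,"wx":0,"wy":0,"wz":0,"claw":0.008},{"dx":0,"dy":0,"dz":-0.003,"wx":0,"wy":0,"wz":0,"claw":0.008},{"dx":0,"dy":0,"dz":-0.004,"wx":0,"wy":0,"wz":0,"claw":0.008},{"dx":0,"dy":0,"dz":-0.004,"wx":0,"wy":0,"wz":0,"claw":0.008}]}}

```text
t: 4.5
eef_pos: [0.4995, -0.0017, 0.1601]
tool_rot: [0.0, 0.089, 0.996, 0.0]
contact_force: [-0.4, -1.8, -0.5]
gripper_width: 0.176
grasp_force: 61.6
```

Request:
{"fn": "drive_tool", "kwargs": {"increments": [{"dx":0,"dy":0,"dz":-0.01,"wx":0,"wy":0,"wz":0,"claw":0.008},{"dx":0,"dy":0,"dz":-0.015,"wx":0,"wy":0,"wz":0,"claw":0.008},{"dx":0,"dy":0,"dz":-0.015,"wx":0,"wy":0,"wz":0,"claw":0.008},{"dx":0,"dy":0,"dz":-0.02,"wx":0,"wy":0,"wz":0,"claw":0.008},{"dx":0,"dy":0,"dz":-0.02,"wx":0,"wy":0,"wz":0,"claw":0.008},{"dx":0,"dy":0,"dz":-0.02,"wx":0,"wy":0,"wz":0,"claw":0.008},{"dx":0,"dy":0,"dz":0,"wx":0,"wy":0,"wz":0,"claw":0.008}]}}

```text
t: 5.38
eef_pos: [0.5003, -0.0017, 0.2616]
tool_rot: [0.002, 0.089, 0.996, 0.001]
contact_force: [-0.4, 0.4, -0.5]
gripper_width: 0.176
grasp_force: 61.8
```

```bash
python3 -c "
from g import *
go([.4,-.337,.22])
p,d=grab('side'); cv2.imwrite('pics/s2.png',cv2.resize(p[140:290,270:420],(500,500))[...,::-1])
"
```

```text
tool delta [ 0.0397 -0.3479  0.0406]
5.375 [ 0.5003 -0.0017  0.2616] [-0.4401  0.1808  0.3641  1.9818 -0.078   0.9873  1.3545] [-0.3639  0.3837 -0.4913] 0.1760594904076277 61.775479316711426
```

View pics/s2.png

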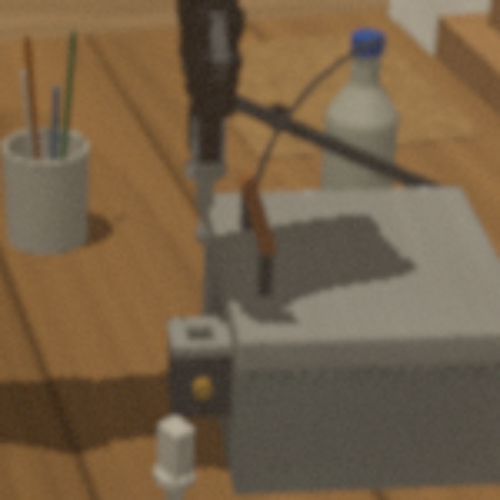

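The pin hangs in the gripper with its tip at (205,238), the socket is empty at (200,330), and the lid is still shut. Next is the move to the tray, tilting the pin so it lies down in a predictable direction.

Request:
{"fn": "drive_tool", "kwargs": {"increments": [{"dx":-0.001,"dy":-0.02,"dz":0,"wx":0,"wy":0,"wz":0,"claw":0.008},{"dx":-0.001,"dy":-0.04,"dz":0,"wx":0,"wy":0,"wz":0,"claw":0.008},{"dx":-0.001,"dy":-0.045,"dz":0,"wx":0,"wy":0,"wz":0,"claw":0.008},{"dx":-0.001,"dy":-0.045,"dz":0,"wx":0,"wy":0,"wz":0,"claw":0.008},{"dx":-0.001,"dy":-0.045,"dz":0,"wx":0,"wy":0,"wz":0,"claw":0.008},{"dx":-0.001,"dy":-0.045,"dz":0,"wx":0,"wy":0,"wz":0,"claw":0.008},{"dx":-0.001,"dy":-0.045,"dz":0,"wx":0,"wy":0,"wz":0,"claw":0.008},{"dx":-0.001,"dy":-0.035,"dz":0,"wx":0,"wy":0,"wz":0,"claw":0.008},{"dx":0,"dy":-0.02,"dz":0,"wx":0,"wy":0,"wz":0,"claw":0.008},{"dx":0,"dy":0,"dz":0,"wx":0,"wy":7,"wz":0,"claw":0.008},{"dx":0,"dy":0,"dz":0,"wx":0,"wy":7,"wz":0,"claw":0.008},{"dx":0,"dy":0,"dz":0,"wx":0,"wy":7,"wz":0,"claw":0.008},{"dx":0,"dy":0,"dz":0,"wx":0,"wy":7,"wz":0,"claw":0.008},{"dx":0,"dy":0,"dz":0,"wx":0,"wy":7,"wz":0,"claw":0.008},{"dx":0,"dy":0,"dz":0,"wx":0,"wy":0,"wz":0,"claw":0.008}]}}

```text
t: 7.3
eef_pos: [0.4477, -0.337, 0.2565]
tool_rot: [-0.301, 0.083, 0.95, 0.027]
contact_force: [0.0, -0.5, -1.5]
gripper_width: 0.174
grasp_force: 61.7
```

```bash
python3 -c "
from g import *
go([.448,-.338,.081])
"
```

```text
tool delta [-0.1015 -0.0011  0.1431]
7.3 [ 0.4477 -0.337   0.2565] [ 0.0886  0.66    0.5691  1.5136 -0.0687  1.6153  2.0671] [ 0.0016 -0.5129 -1.4736] 0.17353401558531162 61.73182725906372
```

Request:
{"fn": "drive_tool", "kwargs": {"increments": [{"dx":-0.012,"dy":0,"dz":0.017,"wx":0,"wy":0,"wz":0,"claw":0.008},{"dx":-0.02,"dy":0,"dz":0.028,"wx":0,"wy":0,"wz":0,"claw":0.008},{"dx":-0.02,"dy":0,"dz":0.028,"wx":0,"wy":0,"wz":0,"claw":0.008},{"dx":-0.02,"dy":0,"dz":0.028,"wx":0,"wy":0,"wz":0,"claw":0.008},{"dx":-0.015,"dy":0,"dz":0.021,"wx":0,"wy":0,"wz":0,"claw":0.008},{"dx":-0.01,"dy":0,"dz":0.014,"wx":0,"wy":0,"wz":0,"claw":0.008},{"dx":-0.004,"dy":0,"dz":0.006,"wx":0,"wy":0,"wz":0,"claw":0.008},{"dx":0,"dy":0,"dz":0,"wx":0,"wy":0,"wz":0,"claw":0.008},{"dx":0,"dy":0,"dz":0,"wx":0,"wy":0,"wz":0,"claw":0.008}]}}

```text
t: 8.43
eef_pos: [0.4484, -0.3387, 0.0859]
tool_rot: [-0.299, 0.085, 0.95, 0.026]
contact_force: [1.8, -0.2, 0.3]
gripper_width: 0.175
grasp_force: 61.7
```

Request:
{"fn": "drive_tool", "kwargs": {"increments": [{"dx":0,"dy":0,"dz":0,"wx":0,"wy":0,"wz":0,"claw":0.04},{"dx":0,"dy":0,"dz":0,"wx":0,"wy":0,"wz":0,"claw":0.06},{"dx":0,"dy":0,"dz":0,"wx":0,"wy":0,"wz":0,"claw":0.06},{"dx":0,"dy":0,"dz":0,"wx":0,"wy":0,"wz":0,"claw":0.06},{"dx":0,"dy":0,"dz":-0.02,"wx":0,"wy":0,"wz":0,"claw":0.06},{"dx":0,"dy":0,"dz":-0.04,"wx":0,"wy":0,"wz":0,"claw":0.06},{"dx":0.02,"dy":0,"dz":-0.04,"wx":0,"wy":0,"wz":0,"claw":0.06},{"dx":0.03,"dy":0,"dz":-0.04,"wx":0,"wy":0,"wz":0,"claw":0.06},{"dx":0.03,"dy":0,"dz":-0.03,"wx":0,"wy":0,"wz":0,"claw":0.06},{"dx":0,"dy":0,"dz":0,"wx":0,"wy":0,"wz":0,"claw":0.06}]}}

```text
t: 9.68
eef_pos: [0.4799, -0.3453, 0.2737]
tool_rot: [-0.297, 0.086, 0.951, 0.026]
contact_force: [-0.8, 0.6, -0.5]
gripper_width: 0.702
grasp_force: 0.0
```

```bash
python3 -c "
from g import *
go([.555,.0537,.26],-10.2)
p,d=grab('side'); cv2.imwrite('pics/s3.png',cv2.resize(p[320:440,270:440],(680,480))[...,::-1])
"
```

```text
tool delta [-0.0097  0.4061  0.0088]
rot deg [-27.2302 -27.06    86.9133] delta after rot [0.406  0.0033 0.0137]
9.675 [ 0.4799 -0.3453  0.2737] [ 0.1016  0.6918  0.5664  1.4106 -0.0832  1.6789  2.0631] [-0.784   0.6021 -0.4925] 0.7023670711112545 0.0
```

View pics/s3.png

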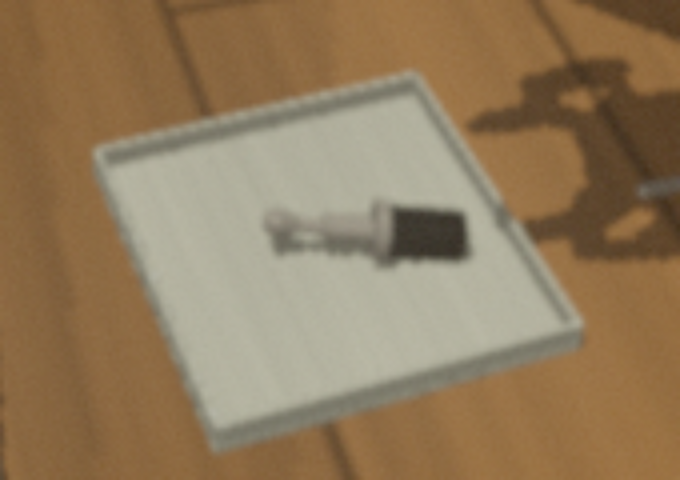

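The pin lies flat well inside the chosen tray, with its grip at (430,232). Next I turn the tool and go to the bar.

Request:
{"fn": "drive_tool", "kwargs": {"increments": [{"dx":0,"dy":0,"dz":0,"wx":0,"wy":-6.9,"wz":0,"claw":0.05},{"dx":0,"dy":0,"dz":0,"wx":0,"wy":-6.9,"wz":0,"claw":0.05},{"dx":0,"dy":0,"dz":0,"wx":0,"wy":-6.9,"wz":0,"claw":0.05},{"dx":0,"dy":0,"dz":0,"wx":0,"wy":-6.9,"wz":0,"claw":0.05},{"dx":0,"dy":0,"dz":0,"wx":0,"wy":-6.9,"wz":0,"claw":0.05},{"dx":0,"dy":0,"dz":0,"wx":0,"wy":0,"wz":9,"claw":0.05},{"dx":0,"dy":0,"dz":0,"wx":0,"wy":0,"wz":9,"claw":0.05},{"dx":0,"dy":0,"dz":0,"wx":0,"wy":0,"wz":9,"claw":0.05},{"dx":0,"dy":0,"dz":0,"wx":0,"wy":0,"wz":9,"claw":0.05},{"dx":0,"dy":0,"dz":0,"wx":0,"wy":0,"wz":9,"claw":0.05},{"dx":0,"dy":0,"dz":0,"wx":0,"wy":0,"wz":9,"claw":0.05},{"dx":0,"dy":0,"dz":0,"wx":0,"wy":0,"wz":9,"claw":0.05},{"dx":0,"dy":0,"dz":0,"wx":0,"wy":0,"wz":9,"claw":0.05},{"dx":0,"dy":0,"dz":0,"wx":0,"wy":0,"wz":9,"claw":0.05},{"dx":0,"dy":0,"dz":0,"wx":0,"wy":0,"wz":9,"claw":0.05},{"dx":0,"dy":0,"dz":0,"wx":0,"wy":0,"wz":0,"claw":0.05}]}}

```text
t: 11.72
eef_pos: [0.4792, -0.3433, 0.2688]
tool_rot: [-0.004, 0.767, 0.642, -0.004]
contact_force: [0.4, 0.2, 0.2]
gripper_width: 0.585
grasp_force: 0.0
```

```bash
python3 -c "
from g import *
go([.555,.0537,.27],-10.2)
"
```

```text
tool delta [ 0.4041  0.005  -0.0013]
rot deg [-0.6514  0.0047  0.1011] delta after rot [ 0.4041  0.0043 -0.0012]
11.725 [ 0.4792 -0.3433  0.2688] [-0.1599  0.4531  0.9181  1.7884 -0.3925  1.1084  0.7162] [0.3732 0.2408 0.2038] 0.5848037023319749 0.0
```

Request:
{"fn": "drive_tool", "kwargs": {"increments": [{"dx":0.024,"dy":0,"dz":0,"wx":0,"wy":0,"wz":0,"claw":0.05},{"dx":0.04,"dy":0.001,"dz":0,"wx":0,"wy":0,"wz":0,"claw":0.05},{"dx":0.045,"dy":0,"dz":0,"wx":0,"wy":0,"wz":0,"claw":0.05},{"dx":0.045,"dy":0.001,"dz":0,"wx":0,"wy":0,"wz":0,"claw":0.05},{"dx":0.045,"dy":0.001,"dz":0,"wx":0,"wy":0,"wz":0,"claw":0.05},{"dx":0.045,"dy":0,"dz":0,"wx":0,"wy":0,"wz":0,"claw":0.05},{"dx":0.045,"dy":0.001,"dz":0,"wx":0,"wy":0,"wz":0,"claw":0.05},{"dx":0.045,"dy":0,"dz":0,"wx":0,"wy":0,"wz":0,"claw":0.05},{"dx":0.04,"dy":0,"dz":0,"wx":0,"wy":0,"wz":0,"claw":0.05},{"dx":0.03,"dy":0,"dz":0,"wx":0,"wy":0,"wz":0,"claw":0.05},{"dx":0,"dy":0,"dz":0,"wx":-0.6,"wy":0,"wz":0,"claw":0.05},{"dx":0,"dy":0,"dz":0,"wx":0,"wy":0,"wz":0,"claw":0.05}]}}

```text
t: 13.22
eef_pos: [0.5543, 0.0521, 0.2698]
tool_rot: [0.001, 0.767, 0.642, 0.0]
contact_force: [-0.7, -0.4, 0.0]
gripper_width: 0.582
grasp_force: 0.0
```

```bash
python3 -c "
from g import *
go([.555,.0537,.172],-10.2)
"
```

```text
tool delta [0.0018 0.0003 0.0978]
rot deg [0.0662 0.0424 0.0731] delta after rot [0.0017 0.0004 0.0978]
13.225 [0.5543 0.0521 0.2698] [-0.9229  0.3734  0.925   1.8702 -0.3386  1.064  -0.0402] [-0.6851 -0.4173  0.016 ] 0.5822610971220425 0.0
```

Request:
{"fn": "drive_tool", "kwargs": {"increments": [{"dx":0.002,"dy":0,"dz":0.02,"wx":0,"wy":0,"wz":0,"claw":0.05},{"dx":0,"dy":0,"dz":0.025,"wx":0,"wy":0,"wz":0,"claw":0.05},{"dx":0,"dy":0,"dz":0.02,"wx":0,"wy":0,"wz":0,"claw":0.05},{"dx":0,"dy":0,"dz":0.017,"wx":0,"wy":0,"wz":0,"claw":0.05},{"dx":0,"dy":0,"dz":0.01,"wx":0,"wy":0,"wz":0,"claw":0.05},{"dx":0,"dy":0,"dz":0.005,"wx":0,"wy":0,"wz":0,"claw":0.05},{"dx":0,"dy":0,"dz":0,"wx":0,"wy":0,"wz":0,"claw":0.05}]}}

```text
t: 14.1
eef_pos: [0.5556, 0.0549, 0.1732]
tool_rot: [0.001, 0.767, 0.642, 0.001]
contact_force: [0.0, 0.0, -0.2]
gripper_width: 0.59
grasp_force: 0.0
```

Request:
{"fn": "drive_tool", "kwargs": {"increments": [{"dx":0,"dy":0,"dz":0,"wx":0,"wy":0,"wz":0,"claw":0.025},{"dx":0,"dy":0,"dz":0,"wx":0,"wy":0,"wz":0,"claw":0.015},{"dx":0,"dy":0,"dz":0,"wx":0,"wy":0,"wz":0,"claw":0.004},{"dx":0,"dy":0,"dz":0,"wx":0,"wy":0,"wz":0,"claw":0.004},{"dx":0,"dy":0,"dz":0,"wx":0,"wy":0,"wz":0,"claw":0.004},{"dx":0,"dy":0,"dz":0,"wx":0,"wy":0,"wz":0,"claw":0.004}], "newtons": 60}}

```text
t: 14.85
eef_pos: [0.5561, 0.055, 0.1735]
tool_rot: [0.001, 0.767, 0.642, 0.001]
contact_force: [3.2, 0.5, 3.1]
gripper_width: 0.114
grasp_force: 58.7
```

```bash
python3 -c "
from g import *
go([.555,.0537,.172],-10.2)
"
```

```text
tool delta [-0.0014 -0.0009  0.0015]
rot deg [ 0.1831 -0.021   0.0097] delta after rot [-0.0014 -0.0009  0.0015]
14.85 [0.5561 0.055  0.1735] [-0.8312  0.4981  0.8231  1.9568 -0.4696  0.8839  0.0595] [3.1765 0.4847 3.1098] 0.11423507362997114 58.66611957550049
```

Request:
{"fn": "drive_tool", "kwargs": {"increments": [{"dx":0,"dy":0.002,"dz":-0.0047,"wx":1.5,"wy":0,"wz":0,"claw":0.004},{"dx":0,"dy":0.004,"dz":-0.0093,"wx":3,"wy":0,"wz":0,"claw":0.004},{"dx":0,"dy":0.004,"dz":-0.0093,"wx":3,"wy":0,"wz":0,"claw":0.004},{"dx":0,"dy":0.004,"dz":-0.0093,"wx":3,"wy":0,"wz":0,"claw":0.004},{"dx":0,"dy":0.004,"dz":-0.0093,"wx":3,"wy":0,"wz":0,"claw":0.004},{"dx":0,"dy":0.004,"dz":-0.0093,"wx":3,"wy":0,"wz":0,"claw":0.004},{"dx":0,"dy":0.004,"dz":-0.0093,"wx":3,"wy":0,"wz":0,"claw":0.004},{"dx":0,"dy":0.004,"dz":-0.0093,"wx":3,"wy":0,"wz":0,"claw":0.004},{"dx":0,"dy":0.002,"dz":-0.0047,"wx":1.5,"wy":0,"wz":0,"claw":0.004},{"dx":0,"dy":0,"dz":0,"wx":0,"wy":0,"wz":0,"claw":0.004}]}}

```text
t: 16.1
eef_pos: [0.5986, 0.0473, 0.2382]
tool_rot: [-0.16, 0.75, 0.627, -0.134]
contact_force: [0.6, 0.6, -8.5]
gripper_width: 0.115
grasp_force: 59.2
```

```bash
cat > lid.py <<'E'
from a import *
from g import go
go([0,0,0])
o=get_obs(); P=o['eef_pos']; w,x,y,z=o['tool_rot']; Tz=Ro.from_quat([x,y,z,w]).apply([0,0,1])
B=P+.0075*Tz; bx=(B[:2]-O)@ex; print('bar',bx,B[2],'theta from TCP',np.arctan2(B[2]-.1,.104-bx)-np.arctan2(.066,.18),'tool tilt',np.arctan2(-Tz[:2]@ex,-Tz[2]))
for n in('top','side'):
    p,d=grab(n); cv2.imwrite(f'pics/{n}_l.png',p[...,::-1]); k=K(cloud(n,d)); X,Y,Z=k[...,0],k[...,1],k[...,2]
    def slope(m,lab,t0,off):
        Q=k[m]; r=np.hypot(.104-Q[:,0],Q[:,2]-.1)
        t=-np.arctan(np.polyfit(Q[:,0],Q[:,2],1)[0])
        for _ in range(5):
            pf=np.polyfit(Q[:,0],Q[:,2],1); e=Q[:,2]-np.polyval(pf,Q[:,0]); g=abs(e)<max(.003,2*np.std(e)); Q=Q[g]
        t=-np.arctan(pf[0]); s=(.104-Q[:,0]); h=(Q[:,2]-.1)
        # perpendicular offset from hinge line
        print(n,lab,len(Q),'slope',t,'offset',np.polyval(pf,.104)*np.cos(t)-.1*np.cos(t), 'y',Q[:,1].mean())
        return t
    th=np.arctan2(Z-.1,.104-X); rr=np.hypot(Z-.1,.104-X)
    perp=lambda a:(Z-.1)*np.cos(a)-(.104-X)*np.sin(a)
    for a in (.42,):
        m=(abs(Y)<.105)&(abs(perp(a)-.028)<.012)&(rr>.04)&(rr<.2); t=slope(m,'lid',a,.028)
        m=(abs(Y)<.105)&(abs(perp(t)-.028)<.006)&(rr>.04)&(rr<.2); slope(m,'lid2',t,.028)
    t=.48
    for _ in range(3):
        m=(Y>.119)&(Y<.137)&(abs(perp(t))<.014)&(rr>.03)&(rr<.195); t=slope(m,'arm',t,.006)
E
python3 lid.py
```

```text
tool delta [-0.1523 -0.433   0.4546]
16.1 [0.5986 0.0473 0.2382] [-0.5861  0.703   0.7549  1.5108 -0.473   1.5514  0.0832] [ 0.5649  0.5678 -8.5428] 0.11459336517335186 59.17642056941986
bar -0.03516071445869575 0.23132010933820907 theta from TCP 0.40497382842393764 tool tilt 0.4203881164245498
top lid 2058 slope 0.39816440967044214 offset 0.02743501592069228 y -0.05194986807762506
top lid2 2051 slope 0.39794817792442905 offset 0.027466269584376285 y -0.05198004506889903Traceback (most recent call last):
  File "lid.py", line 24, in <module>
    m=(Y>.119)&(Y<.137)&(abs(perp(t))<.014)&(rr>.03)&(rr<.195); t=slope(m,'arm',t,.006)
                                                                  ~~~~~^^^^^^^^^^^^^^^^
  File "lid.py", line 10, in slope
    t=-np.arctan(np.polyfit(Q[:,0],Q[:,2],1)[0])
                 ~~~~~~~~~~^^^^^^^^^^^^^^^^^
    raise TypeError("expected non-empty vector for x")
TypeError: expected non-empty vector for x
```

```bash
sed -i "s/('top','side')/('side',)/; s/t=slope(m,'arm',t,.006)/t=slope(m,'arm',t,.006) if m.sum()>20 else t/" lid.py; python3 lid.py
```

```text
tool delta [-0.1523 -0.4336  0.4541]
16.15 [0.5987 0.0473 0.2383] [-0.5865  0.7023  0.7552  1.5114 -0.4729  1.5502  0.0831] [ 1.3547  0.3392 -9.2468] 0.11541454032183711 59.127888679504395
bar -0.0350852267902366 0.2314523975823683 theta from TCP 0.4057472929349158 tool tilt 0.4190673297929227
side lid 1941 slope 0.39855269295457263 offset 0.030041858817077632 y -0.01343151918535923
side lid2 1941 slope 0.39855269295457263 offset 0.030041858817077632 y -0.01343151918535923
side arm 30 slope 0.5401737770043057 offset 0.00035946944149632676 y 0.12773661060020175
side arm 56 slope 0.5561392394976898 offset -0.0028196792198710435 y 0.12775198622857492
side arm 63 slope 0.5596059786114186 offset -0.0036554734110164216 y 0.12770345300072258
```

View pics/side_l.png

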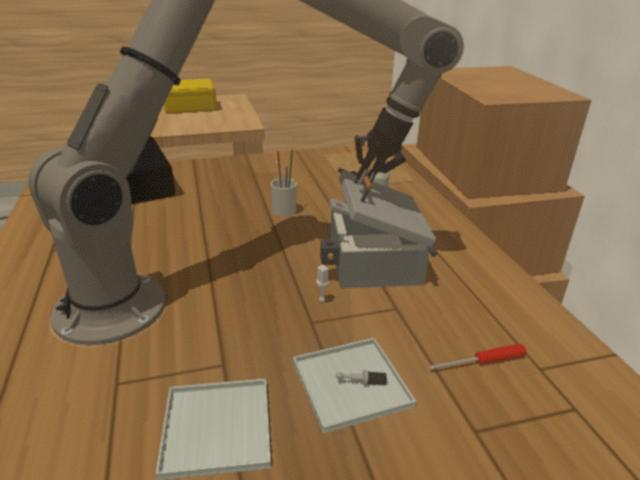

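```bash
cat > arm.py <<'E'
from a import *
p=cv2.imread('pics/side0.png'); c=calibration('side')
u0,u1,v0,v1=330,410,160,205
v,u=np.mgrid[v0:v1,u0:u1].astype(float)
s=cv2.undistortPoints(np.stack([u,v],-1).reshape(-1,1,2),np.array(c['intrinsics']),np.array([c['k1'],0,0,0,0.])).reshape(-1,2)
R=np.array(c['R']);D=np.c_[s,np.ones(len(s))]@R; C=-R.T@np.array(c['t'])
k0=np.array([(C[:2]-O)@ex,(C[:2]-O)@ey]); dk=np.c_[D[:,:2]@ex,D[:,:2]@ey]
t=(.1265-k0[1])/dk[:,1]; X=k0[0]+t*dk[:,0]; Z=C[2]+t*D[:,2]
g=p[v0:v1,u0:u1].max(2).reshape(-1).astype(float)
# for each column, darkness-weighted centre across arm
shp=u.shape; X=X.reshape(shp);Z=Z.reshape(shp);g=g.reshape(shp); r=np.hypot(.104-X,Z-.1)
out=[]
for j in range(shp[1]):
    best=np.argmin(g[:,j]); lo,hi=max(0,best-4),best+5
    bg=np.percentile(g[lo-2 if lo>2 else 0:hi+2,j],85); w=np.clip(bg-g[lo:hi,j]-15,0,None)
    x=(w*X[lo:hi,j]).sum()/w.sum(); z=(w*Z[lo:hi,j]).sum()/w.sum(); rr=np.hypot(.104-x,z-.1)
    out.append((u0+j,v0+best,g[best,j],rr,np.arctan2(z-.1,.104-x),x,z))
out=np.array(out); print(out[::3])
m=(out[:,3]>.04)&(out[:,3]<.19)&(out[:,2]<75); q=out[m]
for _ in range(4):
    f=np.polyfit(q[:,5],q[:,6],1); e=q[:,6]-np.polyval(f,q[:,5]); q=q[abs(e)<2*e.std()+1e-4]
print(len(q),'slope',-np.arctan(f[0]),'z at hinge',np.polyval(f,.104),'median thru hinge',np.median(q[:,4]),e.std())
E
python3 arm.py
```

```text
[[330.     204.     102.       0.2033   0.0128  -0.0992   0.1026]
 [333.     185.     130.          nan      nan      nan      nan]
 [336.     174.     131.       0.2086   0.4254  -0.086    0.1861]
 [339.     170.      70.       0.2067   0.4871  -0.0787   0.1968]
 [342.     171.      62.       0.1985   0.4925  -0.0709   0.1938]
 [345.     172.      59.       0.1899   0.4956  -0.063    0.1903]
 [348.     174.      62.       0.181    0.4966  -0.0551   0.1862]
 [351.     175.      61.       0.1729   0.5053  -0.0473   0.1837]
 [354.     173.      61.       0.1664   0.5303  -0.0395   0.1842]
 [357.     178.      61.       0.155    0.5091  -0.0313   0.1755]
 [360.     179.      68.       0.1457   0.5085  -0.0232   0.1709]
 [363.     180.      62.       0.1366   0.5103  -0.0152   0.1667]
 [366.     182.      64.       0.1275   0.5125  -0.0071   0.1625]
 [369.     183.      65.       0.1186   0.5192   0.001    0.1589]
 [372.     185.      66.       0.1096   0.5252   0.0092   0.155 ]
 [375.     186.      66.       0.1003   0.5278   0.0174   0.1505]
 [378.     187.      65.       0.0913   0.53
[... 260 characters left out ...]
0.5916   0.0587   0.1304]
 [393.     194.      60.       0.0454   0.6214   0.0671   0.1264]
 [396.     194.      71.       0.0385   0.7254   0.0752   0.1255]
 [399.     195.      90.       0.0309   0.8448   0.0835   0.1231]
 [402.     195.     118.       0.0248   1.0515   0.0917   0.1215]
 [405.     160.     114.       0.1206   1.4499   0.0895   0.2197]
 [408.     161.     110.       0.1165   1.5156   0.0976   0.2163]]
42 slope 0.457081106682348 z at hinge 0.10816349132699374 median thru hinge 0.5253114403242376 0.00020251372747110598arm.py:16: RuntimeWarning: invalid value encountered in scalar divide
  x=(w*X[lo:hi,j]).sum()/w.sum(); z=(w*Z[lo:hi,j]).sum()/w.sum(); rr=np.hypot(.104-x,z-.1)
```

Request:
{"fn": "drive_tool", "kwargs": {"increments": [{"dx":0,"dy":0.0013,"dz":-0.0031,"wx":1.0,"wy":0,"wz":0,"claw":0.004},{"dx":0,"dy":0.0013,"dz":-0.0031,"wx":1.0,"wy":0,"wz":0,"claw":0.004},{"dx":0,"dy":0.0013,"dz":-0.0031,"wx":1.0,"wy":0,"wz":0,"claw":0.004},{"dx":0,"dy":0.0004,"dz":-0.001,"wx":0.3,"wy":0,"wz":0,"claw":0.004},{"dx":0,"dy":0,"dz":0,"wx":0,"wy":0,"wz":0,"claw":0.004},{"dx":0,"dy":0,"dz":0,"wx":0,"wy":0,"wz":0,"claw":0.004},{"dx":0,"dy":0,"dz":0,"wx":0,"wy":0,"wz":0,"claw":0.004}]}}

```text
t: 17.08
eef_pos: [0.6079, 0.0456, 0.2473]
tool_rot: [-0.18, 0.746, 0.624, -0.15]
contact_force: [5.6, -1.2, -15.3]
gripper_width: 0.118
grasp_force: 59.0
```

```bash
sed -i "s/(.42,)/(.46,)/; s/('side',)/('side','top')/" lid.py; python3 lid.py; python3 -c "
import cv2
a=cv2.imread('pics/side_l.png')[130:260,300:460];b=cv2.imread('pics/top_l.png')[110:260,220:380]
cv2.imwrite('pics/cmp.png',cv2.hconcat([cv2.resize(a,(400,325)),cv2.resize(b,(347,325))]))"
```

```text
tool delta [-0.1524 -0.4125  0.4892]
17.075 [0.6079 0.0456 0.2473] [-0.5512  0.7372  0.7443  1.4411 -0.4771  1.637   0.0838] [  5.6329  -1.2205 -15.2941] 0.117554787053282 59.016496539115906
bar -0.026087117976243114 0.24061063816213657 theta from TCP 0.4728093381832004 tool tilt 0.47351071674977113
side lid 1756 slope 0.46528471827367385 offset 0.030011931200016495 y -0.013490324183101527
side lid2 1756 slope 0.46528471827367385 offset 0.030011931200016495 y -0.013490324183101527
top lid 1941 slope 0.46436011858874715 offset 0.02764962922428392 y -0.05032970902311376
top lid2 1939 slope 0.46419554362753135 offset 0.02766151498487031 y -0.0502827245684015
```

View pics/cmp.png

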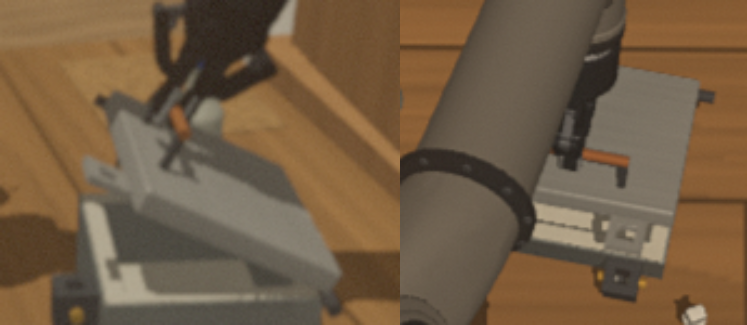

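The left half shows the lid raised, with the index knob still at its original pixel (about (340,170) in the full image). The lid measures 0.464 rad in both cameras, against about 0.46 for the arm, so I'm handing in with the grip held.

```bash
python3 -c "
from station import *
print(hand_in())"
```

```text
the job is handed in; nothing more can be done
None
```

The job is handed in: the keeper pin lies in the far tray, and the gripper is still holding the lid at about 0.464 rad. My estimate for the index arm is about 0.46 rad; the final view hid most of it, but its knob had not moved.

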